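# Refit the rotor of the model aeroplane ride

## Task

Put the layout's little aeroplane ride back together: lift its four-plane rotor up and off the fork stand, lower its splined stem into the drive socket on top of the ride's tower, turn it until the splines mesh and push it fully home against the thrust spring, so that its flange lies flat on the drive boss. Finish while still gripping the rotor and pressing it down, so that I can fit the retaining clip from under the baseboard: do not let go. Leave the other things on the layout where they are.

Things in the scene. Friction and masses are not known exactly. Their poses are not given: they have to be found in the camera images.
- rotor: Loose metal rotor of the ride, 130 to 230 g. Origin at its stem's tip, z up the stem. From the tip up: chamfered round nose 12.4 mm dia (z 0-8 mm); 14 mm core with four splines along +-x and +-y, 5 mm wide, 20 mm over opposite ones, lowest 2 mm smaller as lead-in (8-33); neck 14 mm (33-40); flange 48 mm (40-46); hub 52 mm (46-58); lantern (58-92); dome to 104. A quarter turn leaves it the same.
- rotor_lantern (a point): Middle of the rotor's lantern, 75 mm above the stem's tip: a square housing 26 x 26 mm, 34 mm high, flat sides facing the rotor's +-x and +-y, in line with the splines. Grip it across two opposite flats; the hub's flat top is 17 mm under this point. Four thin arms leave the hub at 45 deg to x and y for little planes 85 mm from the axis (wing tips 105), all 16 mm or more below the lantern's top.
- rotor_flange (a point): Centre of the flat underside of the rotor's flange, 40 mm above the stem's tip. Axes as the rotor's.
- fork_stand: Fixed steel stand; origin on the surface under the hanging stem. Two level prongs 6 mm thick at its y = +-15 mm (24 mm clear), tops 110 mm up, open to its -x; their ends, 30 mm to -x, turn up 10 mm. The rotor's flange rests on them, at any angle, stem hanging between; it lifts straight up. Post 16 mm thick, no higher than the prongs, 115 mm to +x, on a foot spanning x 70-170 and y +-60 mm.
- ride_base: Fixed base of the ride: round plank deck 170 mm dia, 14 mm high, with a 31 mm high wire fence at its rim and one concrete step outside it; in its middle a white hollow round tower 66 mm dia, 85 mm high. Origin at the centre of the deck's underside on the surface.
- drive: Fixed square steel boss 36 x 36 mm in the tower's top, upper face 88 mm above the surface, at any angle to the base; it does not turn. Origin on the tower's axis at the surface, z up. Central socket: bore 15.2 mm with four slots along its +-x and +-y (square to its sides), 6.4 mm wide, 21.6 mm over opposite slots, deeper than the stem. Unmeshed splines land on the face, flange 32 mm too high.
- socket_mouth (a point): Centre of the socket's mouth in the boss's flat upper face, 88 mm above the surface. Axes as the drive's. The rotor is home when its flange's underside lies on this face.
- thrust_cup (a joint): How far the spring-loaded thrust cup in the socket is pressed down, in m: 0 when free (its top 30 mm below the mouth), 0.010 with the rotor fully home. The spring pushes up with 4 N at first touch and 8 N at home, so a released rotor rises again by 10 mm.
- oil_bottle: Bystander: small clear oil bottle with a white cap, 34 mm dia, 95 mm tall, standing; origin at the centre of its underside.
- screwdriver: Bystander: screwdriver with a wooden handle, 160 mm long, lying; origin on the surface under its middle.
- model_car: Bystander: grey die-cast model car, 100 x 40 x 37 mm, standing; origin under its middle.
- boxcar: Bystander: dark red model boxcar, 152 x 54 x 70 mm, standing; origin under its middle.
Things that resemble listed ones, but are neither listed nor needed, are in the scene too. Leave any green or red look-alike of the rotor alone.

How it is judged:
By the outcome, as a careful person would: the job done as asked, in the order asked, and still so for the second after the job is handed in, while the arm keeps its last pose, push and grip.
It also fails if it takes over 51 s, if anything falls off the work surface, if the arm or the gripper's body presses on something with over 40 N, if the wrist force passes 120 N, or if a joint passes its speed limit or range.

## Robot

A 7-joint arm with a two-finger parallel gripper is mounted at the origin on the work surface. World frame = base frame: x ahead of the robot, y to its left, z up, the work surface at z = 0. Lengths are in m, angles in rad, forces in N, time in s.
With the tool pointing down it reaches from about 0.425 to 0.925 m from the base axis. Payload 6.8 kg.
Tool frame: the origin (TCP) lies midway between the tips of the shut fingers; the grasp point (between the pads) lies 19 mm behind it; z points along the fingers, y is the line along which they close (so a half turn about z gives the same grasp; the last joint's range is limited). The gripper opens to 85 mm and grips with 20 to 120 N. Pads are 22 mm wide; open, the fingers measure 114 mm over their backs; the gripper's body (76 mm by 85 mm) begins 54 mm behind the grasp point. The pads swing forward as they close: fully open they stand 13 mm farther back than shut.
Start: joints at [1.164, 0.477, 0.022, 1.555, -0.011, 1.109, -0.083], TCP at [0.199, -0.645, 0.231] pointing down, gripper open.
Joint ranges: [-2.96, 2.96], [-0.34, 2.1], [-1.41, 1.46], [0.24, 2.44], [-1.37, 4.51], [0.17, 1.92], [-2.96, 2.96]. Speed limits (rad/s): [2.39, 2.39, 3.14, 3.14, 3.14, 3.14, 3.14].

## Interface

Orientations are given as [roll, pitch, yaw] about the fixed x, y, z axes, in that order (R = Rz(yaw) Ry(pitch) Rx(roll)).
In Python, from workcell import arm gives the robot as it stands.
- The arm moves only by the tool move_arm, never from a script. Its argument "motion" is a list of rows, each an object of numbers: "dx", "dy", "dz": the shift along the tool's x, y, z in m; "wx", "wy", "wz": the turn, a rotation vector about the tool's x, y, z in rad; "gripper": the opening, from 0 (shut) to 1 (fully open). In form: [{"dx": .., "dy": .., "dz": .., "wx": .., "wy": .., "wz": .., "gripper": ..}, ...]. A call has 1 to 12 rows; each row shifts and turns the commanded pose from where the row before left it, along the tool's axes as they then stand; what a row does not reach is not made up. A row lasts 1/12 s, in which the tool goes at most 41.7 mm and 7.16 degrees, less where a joint would pass 70% of its speed; a pose out of reach is approached as far as the arm can. A call is refused whole if a number of a shift passes 0.0417 or a number of a turn 0.125, either way. A call with a gripper value outside its range is refused whole. The fingers move at their own pace and stop on an object; "force" is the grip in N (left out, the last holds). Time passes only in rows, so rows that do not move let the fingers close. It gives the time, the measured TCP pose, the force, the opening and the grip force at its end, in the units of the state.
- arm.state(): the state, without advancing time (a new reading comes with each control period).
- arm.read_camera(name): name is "scene" or "top"; returns a dict with "color" (420x560x3 uint8, red, green, blue), "range_z" (420x560 float32, m along the optical axis (not along the pixel's ray), 0 where there is no reading), "intrinsics" (3x3 intrinsics, pixels), "position" and "orientation" of the camera in the world. Camera axes: x right, y down, z forward; pixel columns grow to the right and rows downward; lengths in m; the calibration is good to about 2 mm. A picture is of the moment at which its call begins.
- arm.close_job(): hands the job in; it is judged then, once.
The state is a dict: "clock": time; "joints": joint angles; "joint_velocities": joint speeds; "tau": joint torques, N m; "tool_pos": TCP position; "tcp_rot": TCP orientation; "force": force on the tool from outside, world axes, zero at the start; "ft_torque": the same for the moment, N m; "gripper_width": finger opening in m; "grip_force": force on a finger pad.
Only numpy, scipy, OpenCV 4.12 (cv2) and the standard library are available. Lean on these libraries where they do the work, as an engineer would, in place of code of your own. Each camera call takes 0.05 s, during which the arm holds its last target. There are 200 camera calls.

## Working session

There is one attempt and no reset: what is moved stays moved. The work goes in short steps, Python scripts to look and compute and a tool call to move; the robot and the scene stay as the last step left them, time stands still between calls to the robot, and variables do not carry over. Pictures are saved under pics/ and viewed, at most 10 in all, crops included, and the job is handed in when it is done.

Besides the shell and the picture viewer there is one more tool, called as name([rows], argument=value, ...), one row to a line, values as JSON. move_arm: Moves the arm, as the interface text tells. Its arguments: {"type":"object","properties":{"motion":{"type":"array"},"force":{"type":"number"}},"required":["motion"]}

```bash
ls; mkdir -p pics
python3 - <<'E'
from workcell import arm
import cv2, numpy as np
np.set_printoptions(precision=4,suppress=True)
for n in("scene","top"):
    d=arm.read_camera(n); np.savez(f"{n}.npz",**{k:np.array(v) for k,v in d.items()})
    cv2.imwrite(f"pics/{n}0.png",d["color"][:,:,::-1]); print(n,d["intrinsics"],d["position"],d["orientation"])
s=arm.state(); print(s)
E
```

```text
pics
scene [[524.7919   0.     278.7796]
 [  0.     524.7919 208.7743]
 [  0.       0.       1.    ]] [ 1.9924 -0.4872  1.1102] [-2.1561  0.0022  1.3386]
top [[492.3776   0.     269.0764]
 [  0.     492.3776 202.2179]
 [  0.       0.       1.    ]] [ 0.3439 -0.1331  1.4886] [-3.023   0.0086 -1.5965]
{'clock': 0.1, 'joints': array([ 1.1639,  0.4777,  0.0223,  1.5563, -0.0115,  1.1093, -0.0831]), 'joint_velocities': array([-0.0029,  0.0011,  0.0005, -0.0024, -0.0009,  0.0009, -0.0009]), 'tau': array([  0.005 , -59.7758,   1.6138, -28.1955,   0.0128,   0.005 ,
         0.    ]), 'tool_pos': array([ 0.1985, -0.6446,  0.2304]), 'tcp_rot': array([-3.14  ,  0.0001,  0.2988]), 'force': array([-1.0049, -0.2739,  0.0701]), 'ft_torque': array([ 0.0015, -0.0416,  0.0154]), 'grip_force': 0.0, 'gripper_width': 0.08504643324511992}
```

View pics/top0.png

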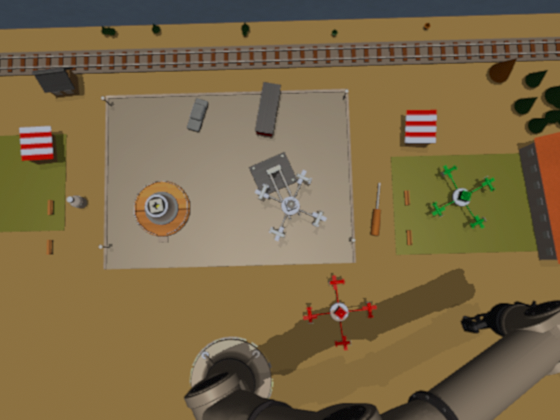

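View pics/scene0.png

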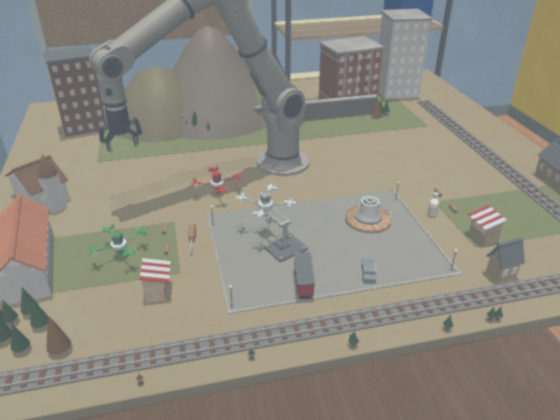

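The top view shows the grey rotor on its stand near (290,206) and the ride tower near (158,207). The red and green look-alikes are at (340,312) and (461,197). In the scene view the rotor is near (266,200) and the tower near (369,210).

```bash
cat > h.py <<'E'
import numpy as np, cv2
from scipy.spatial.transform import Rotation as R
np.set_printoptions(precision=4,suppress=True)
def cam(n,new=True,f=None):
    if new:
        from workcell import arm
        d=arm.read_camera(n); np.savez(f or f"{n}.npz",**{k:np.array(v) for k,v in d.items()})
    d=dict(np.load(f or f"{n}.npz")); d["R"]=R.from_euler("xyz",d["orientation"]).as_matrix(); return d
def ray(d,u,v):
    return np.stack([(np.asarray(u,float)-d["intrinsics"][0,2])/d["intrinsics"][0,0],(np.asarray(v,float)-d["intrinsics"][1,2])/d["intrinsics"][1,1],np.ones_like(np.asarray(u,float))],-1)@d["R"].T
def plane(d,u,v,z):
    r=ray(d,u,v); return d["position"]+r*((z-d["position"][2])/r[...,2])[...,None]
def cloud(d):
    v,u=np.mgrid[:420,:560]; return d["position"]+ray(d,u,v)*d["range_z"][...,None]
def proj(d,p):
    q=(np.asarray(p)-d["position"])@d["R"]; return q[...,:2]/q[...,2:]*d["intrinsics"][0,0]+d["intrinsics"][:2,2]
def crop(d,c,h,s):
    u,v=c; return cv2.resize(d["color"][v-h:v+h,u-h:u+h,::-1],None,fx=s,fy=s,interpolation=cv2.INTER_CUBIC)
E
python3 - <<'E'
from h import *
t=cam("top",0);s=cam("scene",0)
a=np.hstack([crop(t,(290,206),25,8),crop(t,(158,207),25,8)]);b=np.hstack([crop(s,(266,205),25,8),crop(s,(369,205),25,8)])
cv2.imwrite("pics/c0.png",cv2.resize(np.vstack([a,b]),(600,600)))
P=cloud(t)
for n,(u,v) in dict(rot=(290,206),tow=(158,207)).items():
    print(n,P[v,u]); q=P[v-20:v+21,u-20:u+21]; print((q[::4,::4,2]*1000).astype(int))
print("ground",plane(t,290,206,0.17),plane(t,158,207,.088), P[240,200], P[150,200],plane(s,266,200,.2),plane(s,370,201,.088))
E
```

```text
rot [ 0.4896 -0.1819  0.1694]
[[  13   13    7    6  108    2    4   -5    4    1    1]
 [  12   13  110    4    2    6   -3  126    5    0    3]
 [   0    0  109    7    0  109    4    4    1    4    1]
 [   8  126   -1    3  128  127  128    5   -5    2   -1]
 [   3    1    2  126  161  163  162  123   -2   -2    0]
 [  -1   -2    0  126  139  169  162  125   -2    0    0]
 [  -3    3    5    0  126  150  128  126  123    0   -1]
 [   7   -6   -2    5  118  126  127    0    9    3  132]
 [   5    0    1    1    7 1488    2    4   -2    0   -5]
 [  -3    6   -1   -4   -1   -6   -4    2    2   -3   -1]
 [   0    4    2   -5    0    6    0   -2    1    0    0]]
tow [0.5094 0.2007 0.0566]
[[ 1  2 20 17 12 13 13 18  9 18 33]
 [ 1  6 15  8 10 11 14  9 16 10 11]
 [10  9 16  9 81 83 28 22 15 13 16]
 [14 17 14 85 53 86 75 82 30 14 18]
 [10 20 87 81 88 86 85 86 46 17 13]
 [12 16 82 88 68 56 84 83 56 31 17]
 [16 16 23 62 85 89 83 83 41 21 13]
 [11 13  9 80 87 84 81 57 33 28 13]
 [12 14 13 21 25 39 32 28 24 15 12]
 [31 12 16 16 12 25 15 24 14 12 23]
 [-1 31 15 13 12  9 12 13 14 10 29]]
ground [ 0.4896 -0.1819  0.17  ] [0.5058 0.1934 0.088 ] [0.412  0.0859 0.0055] [ 0.6897  0.0842 -0.0004] [ 0.5961 -0.2013  0.2   ] [0.5183 0.1969 0.088 ]
```

View pics/c0.png

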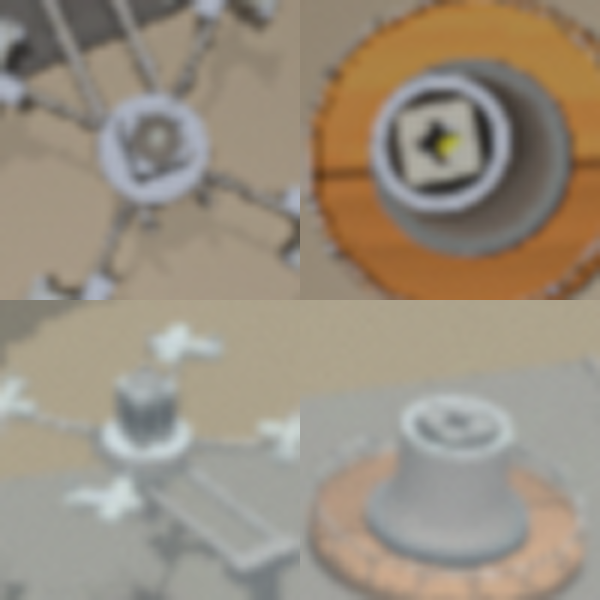

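The top crop shows the rotor's white hub round its square lantern at about (290.5,206), and the arms as an X. The beige boss, rotated slightly, is at about (156,206) inside the tower's white rim. The scene crops show the same things.

Run:
```python
from h import *
t=cam("top",0);s=cam("scene",0)
P=cloud(t); z=P[...,2]
# planes of the rotor: white-ish, z 0.1-0.15, ring 60..110mm from approx axis
c=plane(t,290.5,206,.128); print("hub guess",c)
hsv=cv2.cvtColor(t["color"],cv2.COLOR_RGB2HSV)
v,u=np.mgrid[:420,:560]
Q=plane(t,u,v,.128); r=np.hypot(*(Q[...,:2]-c[:2]).transpose(2,0,1))
m=((t["color"][...,2].astype(int)-t["color"][...,0]>-5)&(hsv[...,2]>135)).astype(np.uint8)
mm=m*(r<.12); n,l,st,ce=cv2.connectedComponentsWithStats(mm)
for i in range(1,n):
    if st[i,4]>12:
        p=plane(t,*ce[i],.128); print(st[i,4],ce[i],p[:2],"r",np.hypot(*(p-c)[:2]),"ang",np.degrees(np.arctan2(*(p-c)[1::-1])))
# boss
lab=t["color"].astype(int); w=t["color"][190:222,140:172]
mb=((hsv[...,0]>15)&(hsv[...,0]<35)&(hsv[...,2]>130)&(hsv[...,1]>15)&(hsv[...,1]<90)).astype(np.uint8)
Qb=plane(t,u,v,.088); cb=plane(t,156.3,206,.088); mb*=(np.hypot(*(Qb[...,:2]-cb[:2]).transpose(2,0,1))<.027)
for row in mb[192:220,142:172]: print("".join(".#"[k] for k in row))
cn=max(cv2.findContours(mb,cv2.RETR_EXTERNAL,cv2.CHAIN_APPROX_NONE)[0],key=cv2.contourArea)
q=plane(t,cn[:,0,0],cn[:,0,1],.088)[:,:2]; print("boss",cv2.minAreaRect((q*1000).astype(np.float32)))
for row in m[188:226,272:310]*(r<.05)[188:226,272:310]: print("".join(".#"[k] for k in row))
```

```text
hub guess [ 0.4942 -0.1848  0.128 ]
92 [302.8478 177.1413] [ 0.5745 -0.2219] r 0.08842700510828427 ang -24.760157501311866
98 [262.2551 191.6837] [ 0.5365 -0.1073] r 0.08830269791628592 ang 61.39532133184047
193 [289.9223 205.5078] [ 0.4956 -0.1833] r 0.002110536315135916 ang 47.75690735734686
97 [318.1649 217.6598] [ 0.4596 -0.2604] r 0.083098494652667 ang -114.54974108215596
96 [277.6458 232.7812] [ 0.4207 -0.1471] r 0.08259623680354235 ang 152.78331485214062
..............................
..............................
..............................
..............................
..............................
..............................
..............................
..............#####...........
.........##########...........
.......########..###..........
.......######.....##..........
........####.....#.#..........
........###.....####..........
........##.......###..........
........##.......####.........
........###.....##............
........####...##...#.........
........####.###.####.........
.........###########..........
.........#######..............
.........##...
[... 1122 characters left out ...]
.........########......###...........
..........########....#####...........
...........####....########...........
...........###############............
............#############.............
..............#########...............
...............######.................
......................................
......................................
......................................
......................................
......................................
......................................
......................................
......................................
......................................
......................................
......................................
```

Run:
```python
from h import *
t=cam("top",0);s=cam("scene",0)
def up(d,c,h,k=8):
    u,v=c; im=cv2.resize(d["color"][v-h:v+h,u-h:u+h],None,fx=k,fy=k,interpolation=cv2.INTER_CUBIC)
    return im, lambda p:(np.asarray(p,float)+.5)/k-.5+[u-h,v-h]
# boss in top: closed mask of brightness with the dark ring separating it from the white rim
im,f=up(t,(156,206),20); g=im.min(-1); 
for th in (70,85,100,115):
    b=(im[...,0]>th).astype(np.uint8)
    n,l,st,ce=cv2.connectedComponentsWithStats(b); best=None
    cs,_=cv2.findContours(b,cv2.RETR_LIST,cv2.CHAIN_APPROX_NONE)
    for c in cs:
        c=cv2.convexHull(c); q=plane(t,*f(c[:,0]).T,.088)[:,:2]*1000; a=cv2.contourArea(q.astype(np.float32))
        if 900<a<1700: print(th,"boss?",round(a),cv2.minAreaRect(q.astype(np.float32)))
        if 3000<a<3900: print(th,"rim?",round(a),cv2.fitEllipse(q.astype(np.float32)))
# hub in top & scene, rim in scene
for nm,d,c,h,zz in (("top hub",t,(290,206),14,.128),("scene hub",s,(266,205),16,.128),("scene rim",s,(369,205),22,.085),("top rim",t,(156,206),17,.085)):
    im,f=up(d,c,h)
    for th in (140,155,170,185):
        b=(im[...,2]>th).astype(np.uint8)
        cs,_=cv2.findContours(b,cv2.RETR_EXTERNAL,cv2.CHAIN_APPROX_NONE)
        if not cs: continue
        k=max(cs,key=cv2.contourArea)
        if cv2.contourArea(k)<3000: continue
        k=cv2.convexHull(k)
        e=cv2.fitEllipse(k); p=f(e[0]); q=plane(d,*f(k[:,0]).T,zz)[:,:2]
        mc=cv2.minEnclosingCircle((q*1000).astype(np.float32))
        print(nm,th,p,plane(d,*p,zz)[:2],cv2.fitEllipse((q*1000).astype(np.float32)),mc)
```

```text
85 boss? 1666 ((503.6461486816406, 171.2780303955078), (32.321449279785156, 69.21275329589844), 76.64553833007812)
100 rim? 3002 ((506.8358459472656, 188.72933959960938), (75.49827575683594, 79.67632293701172), 10.499102592468262)
115 boss? 988 ((502.75982666015625, 187.79824829101562), (24.657644271850586, 51.580650329589844), 55.319053649902344)
top hub 140 [290.0621 204.9965] [ 0.497  -0.1837] ((497.073974609375, -183.7156524658203), (52.69055938720703, 53.332122802734375), 44.5827522277832) ((497.0413513183594, -183.7312774658203), 27.05519676208496)
top hub 155 [290.0658 205.0747] [ 0.4968 -0.1837] ((496.84918212890625, -183.71925354003906), (50.375911712646484, 50.70759582519531), 38.229591369628906) ((496.85980224609375, -183.65280151367188), 25.63381576538086)
top hub 170 [290.0853 205.0977] [ 0.4967 -0.1838] ((496.7784118652344, -183.77162170410156), (47.970638275146484, 48.35298156738281), 46.563846588134766) ((496.6913757324219, -183.69183349609375), 24.447978973388672)
scene hub 140 [262.3329 209.9066] [ 0.5435 -0.2039] ((540.752197265625, -203.7821502685547), (147.113159
[... 869 characters left out ...]
4140625), 0.0) ((523.2794189453125, 205.98562622070312), 108.65149688720703)
scene rim 170 [369.8213 200.4667] [0.5104 0.1996] ((509.8376770019531, 199.7711181640625), (69.52008056640625, 74.3961181640625), 73.4148941040039) ((510.7564392089844, 199.7782745361328), 37.72686767578125)
top rim 140 [155.8311 205.3454] [0.5111 0.2003] ((511.2134704589844, 200.3107452392578), (65.0703353881836, 65.90564727783203), 66.21002960205078) ((511.6239318847656, 200.6949005126953), 33.32455062866211)
top rim 155 [155.8656 205.3826] [0.511  0.2002] ((511.0992736816406, 200.21124267578125), (63.46506881713867, 64.34481048583984), 74.6972885131836) ((511.4219970703125, 200.53765869140625), 32.44078063964844)
```

move_arm([
  {"dx": 0.0263, "dy": -0.022, "dz": -0.01, "gripper": 1},
  {"dx": 0.0263, "dy": -0.022, "dz": -0.01},
  {"dx": 0.0263, "dy": -0.022},
  {"dx": 0.0263, "dy": -0.022},
  {"dx": 0.0263, "dy": -0.022},
  {"dx": 0.0263, "dy": -0.022},
  {"dx": 0.0263, "dy": -0.022},
  {"dx": 0.0263, "dy": -0.022},
  {"dx": 0.0263, "dy": -0.022},
  {"dx": 0.0263, "dy": -0.022},
  {"dx": 0.0263, "dy": -0.022},
  {"dx": 0.0263, "dy": -0.022},
])

```text
schema error: expected keys dx, dy, dz, wx, wy, wz, gripper
```

Run:
```python
from h import *
t=cam("top",0)
u0,v0,h,k=156,206,14,8
im=cv2.resize(t["color"][v0-h:v0+h,u0-h:u0+h],None,fx=k,fy=k,interpolation=cv2.INTER_CUBIC)
hsv=cv2.cvtColor(im,cv2.COLOR_RGB2HSV); f=lambda p:(np.asarray(p,float)+.5)/k-.5+[u0-h,v0-h]
diff=im[...,0].astype(int)-im[...,2]  # beige: R>B
c0=np.array([.511,.2003])
v,u=np.mgrid[:im.shape[0],:im.shape[1]]
Q=plane(t,*f(np.stack([u,v],-1)).transpose(2,0,1),.088)[...,:2]-c0
rr=np.hypot(Q[...,0],Q[...,1])
for th in (5,10,15,20):
  for br in (100,115,130):
    b=((diff>th)&(im[...,0]>br)&(rr<.0285)).astype(np.uint8)
    b=cv2.morphologyEx(b,cv2.MORPH_OPEN,np.ones((7,7)))
    cs,_=cv2.findContours(b,cv2.RETR_EXTERNAL,cv2.CHAIN_APPROX_NONE)
    c=max(cs,key=cv2.contourArea); q=plane(t,*f(c[:,0]).T,.088)[:,:2]*1000
    r=cv2.minAreaRect(q.astype(np.float32))
    # 4-fold moment of angle
    d=q-r[0]; ang=np.arctan2(d[:,1],d[:,0]); 
    hl=cv2.contourArea(cv2.convexHull(q.astype(np.float32)))
    # phase of 4th harmonic of radius(theta)
    bins=np.radians(np.arange(0,360,3)); 
    rad=np.interp(bins,np.sort(ang%(2*np.pi)),np.hypot(*d.T)[np.argsort(ang%(2*np.pi))])
    ph=np.angle((rad*np.exp(4j*bins)).sum()); print(th,br,np.round(r[0],1),np.round(r[1],1),round(r[2],1),round(hl),"4th",round((np.degrees(ph)/4-45)%90,1))
```

```text
5 100 [511.5 200.5] [38.9 38.4] 9.4 1431 4th 9.9
5 115 [511.2 200.5] [37.6 37.1] 9.1 1346 4th 9.8
5 130 [511.3 200.4] [35.8 35.7] 9.8 1246 4th 9.9
10 100 [516.3 206.9] [28.9 46.1] 51.6 942 4th 58.0
10 115 [511.6 200.9] [36.2 36.4] 8.5 920 4th 12.3
10 130 [511.4 200.6] [35.6 35.5] 8.6 878 4th 12.8
15 100 [509.1 193.5] [14.7 12.9] 0.0 139 4th 9.6
15 115 [510.1 194. ] [10.4 15.7] 40.5 124 4th 31.2
15 130 [509.9 193.3] [ 9.3 14.8] 44.4 109 4th 25.0
20 100 [509.7 195. ] [ 9.8 16.1] 44.4 119 4th 23.5
20 115 [509.9 194.4] [ 9.3 14.8] 44.4 106 4th 30.6
20 130 [509.9 193.6] [ 8.3 13.8] 44.4 93 4th 21.5
```

move_arm([
  {"dx": 0.0263, "dy": -0.022, "dz": -0.01, "wx": 0, "wy": 0, "wz": -0.0137, "gripper": 1},
  {"dx": 0.0263, "dy": -0.022, "dz": -0.01, "wx": 0, "wy": 0, "wz": -0.0137, "gripper": 1},
  {"dx": 0.0263, "dy": -0.022, "dz": 0, "wx": 0, "wy": 0, "wz": 0, "gripper": 1},
  {"dx": 0.0263, "dy": -0.022, "dz": 0, "wx": 0, "wy": 0, "wz": 0, "gripper": 1},
  {"dx": 0.0263, "dy": -0.022, "dz": 0, "wx": 0, "wy": 0, "wz": 0, "gripper": 1},
  {"dx": 0.0263, "dy": -0.022, "dz": 0, "wx": 0, "wy": 0, "wz": 0, "gripper": 1},
  {"dx": 0.0263, "dy": -0.022, "dz": 0, "wx": 0, "wy": 0, "wz": 0, "gripper": 1},
  {"dx": 0.0263, "dy": -0.022, "dz": 0, "wx": 0, "wy": 0, "wz": 0, "gripper": 1},
  {"dx": 0.0263, "dy": -0.022, "dz": 0, "wx": 0, "wy": 0, "wz": 0, "gripper": 1},
  {"dx": 0.0263, "dy": -0.022, "dz": 0, "wx": 0, "wy": 0, "wz": 0, "gripper": 1},
  {"dx": 0.0263, "dy": -0.022, "dz": 0, "wx": 0, "wy": 0, "wz": 0, "gripper": 1},
  {"dx": 0.0263, "dy": -0.022, "dz": 0, "wx": 0, "wy": 0, "wz": 0, "gripper": 1},
])

```text
clock: 1.1
tool_pos: [0.4146, -0.293, 0.2511]
tcp_rot: [-3.141, 0.0, 0.326]
force: [0.5, -1.2, -0.2]
gripper_width: 0.0853
grip_force: 0.0
```

move_arm([
  {"dx": 0.033, "dy": -0.022, "dz": 0, "wx": 0, "wy": 0, "wz": 0, "gripper": 1},
  {"dx": 0.033, "dy": -0.022, "dz": 0, "wx": 0, "wy": 0, "wz": 0, "gripper": 1},
  {"dx": 0.026, "dy": -0.022, "dz": 0, "wx": 0, "wy": 0, "wz": 0, "gripper": 1},
  {"dx": 0, "dy": 0, "dz": 0, "wx": 0, "wy": 0, "wz": 0, "gripper": 1},
  {"dx": 0, "dy": 0, "dz": 0, "wx": 0, "wy": 0, "wz": 0, "gripper": 1},
])

```text
clock: 1.52
tool_pos: [0.4811, -0.2004, 0.251]
tcp_rot: [-3.141, 0.0, 0.331]
force: [-0.3, -1.3, -1.0]
gripper_width: 0.0855
grip_force: 0.0
```

move_arm([
  {"dx": 0.0203, "dy": -0.0103, "dz": 0, "wx": 0, "wy": 0, "wz": 0, "gripper": 1},
  {"dx": 0, "dy": 0, "dz": 0, "wx": 0, "wy": 0, "wz": 0, "gripper": 1},
  {"dx": 0, "dy": 0, "dz": 0.02, "wx": 0, "wy": 0, "wz": 0, "gripper": 1},
  {"dx": 0, "dy": 0, "dz": 0.02, "wx": 0, "wy": 0, "wz": 0, "gripper": 1},
  {"dx": 0, "dy": 0, "dz": 0, "wx": 0, "wy": 0, "wz": 0, "gripper": 1},
  {"dx": 0, "dy": 0, "dz": 0, "wx": 0, "wy": 0, "wz": 0, "gripper": 1},
])

```text
clock: 2.02
tool_pos: [0.4947, -0.1875, 0.2106]
tcp_rot: [-3.14, 0.003, 0.324]
force: [0.6, -1.2, -0.1]
gripper_width: 0.0853
grip_force: 0.0
```

move_arm([
  {"dx": 0, "dy": 0, "dz": 0.02, "wx": 0, "wy": 0, "wz": 0, "gripper": 1},
  {"dx": 0, "dy": 0, "dz": 0, "wx": 0, "wy": 0, "wz": 0, "gripper": 1},
  {"dx": 0, "dy": 0, "dz": 0, "wx": 0, "wy": 0, "wz": 0, "gripper": 1},
])

```text
clock: 2.27
tool_pos: [0.4958, -0.187, 0.1918]
tcp_rot: [-3.141, 0.001, 0.325]
force: [0.4, -0.2, 0.8]
gripper_width: 0.0854
grip_force: 0.0
```

Run:
```python
from h import *
from workcell import arm
for i in range(3):
    s=arm.state(); print(s["tool_pos"],s["tcp_rot"],s["joints"])
t=cam("top"); s=cam("scene")
a=np.hstack([crop(t,(290,206),35,8),crop(s,(266,195),35,8)])
cv2.imwrite("pics/c1.png",cv2.resize(a,(800,400)))
```

```text
[ 0.4958 -0.187   0.1918] [-3.1413  0.0007  0.3253] [ 0.466   0.2991 -0.2673  1.9276  0.0976  0.928  -1.0941]
[ 0.4958 -0.187   0.1918] [-3.1413  0.0007  0.3253] [ 0.466   0.2991 -0.2673  1.9276  0.0976  0.928  -1.0941]
[ 0.4958 -0.187   0.1918] [-3.1413  0.0007  0.3253] [ 0.466   0.2991 -0.2673  1.9276  0.0976  0.928  -1.0941]
```

View pics/c1.png

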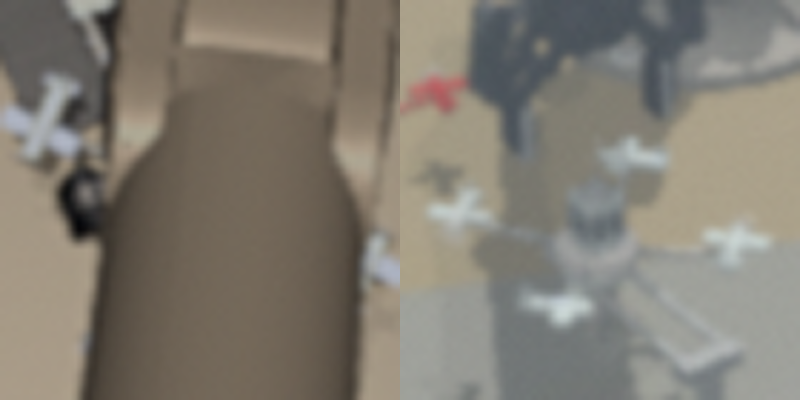

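The scene half shows the open fingers straddling the lantern from above, near crop (520,140) and (660,100), with the rotor untouched. I'll trim the offset, go down and grip.

move_arm([
  {"dx": 0.002, "dy": -0.0025, "dz": 0.015, "wx": 0, "wy": 0, "wz": 0, "gripper": 1},
  {"dx": 0, "dy": 0, "dz": 0.015, "wx": 0, "wy": 0, "wz": 0, "gripper": 1},
  {"dx": 0, "dy": 0, "dz": 0.015, "wx": 0, "wy": 0, "wz": 0, "gripper": 1},
  {"dx": 0, "dy": 0, "dz": 0.013, "wx": 0, "wy": 0, "wz": 0, "gripper": 1},
  {"dx": 0, "dy": 0, "dz": 0, "wx": 0, "wy": 0, "wz": 0, "gripper": 1},
  {"dx": 0, "dy": 0, "dz": 0, "wx": 0, "wy": 0, "wz": 0, "gripper": 1},
])

```text
clock: 2.87
tool_pos: [0.4975, -0.1835, 0.1339]
tcp_rot: [3.142, -0.0, 0.326]
force: [-0.5, -0.1, 0.4]
gripper_width: 0.085
grip_force: 0.0
```

move_arm([
  {"dx": 0, "dy": 0, "dz": 0, "wx": 0, "wy": 0, "wz": 0, "gripper": 0.4},
  {"dx": 0, "dy": 0, "dz": 0, "wx": 0, "wy": 0, "wz": 0, "gripper": 0.4},
  {"dx": 0, "dy": 0, "dz": 0, "wx": 0, "wy": 0, "wz": 0, "gripper": 0.2},
  {"dx": 0, "dy": 0, "dz": 0, "wx": 0, "wy": 0, "wz": 0, "gripper": 0.2},
  {"dx": 0, "dy": 0, "dz": 0, "wx": 0, "wy": 0, "wz": 0, "gripper": 0},
  {"dx": 0, "dy": 0, "dz": 0, "wx": 0, "wy": 0, "wz": 0, "gripper": 0},
  {"dx": 0, "dy": 0, "dz": 0, "wx": 0, "wy": 0, "wz": 0, "gripper": 0},
  {"dx": 0, "dy": 0, "dz": 0, "wx": 0, "wy": 0, "wz": 0, "gripper": 0},
], force=50)

```text
clock: 3.53
tool_pos: [0.4976, -0.1835, 0.1338]
tcp_rot: [3.141, -0.001, 0.326]
force: [-1.2, 0.3, 5.3]
gripper_width: 0.0255
grip_force: 51.3
```

move_arm([
  {"dx": 0, "dy": 0, "dz": -0.003, "wx": 0, "wy": 0, "wz": 0, "gripper": 0},
  {"dx": 0, "dy": 0, "dz": -0.006, "wx": 0, "wy": 0, "wz": 0, "gripper": 0},
  {"dx": 0, "dy": 0, "dz": -0.014, "wx": 0, "wy": 0, "wz": 0, "gripper": 0},
  {"dx": 0, "dy": 0, "dz": -0.02, "wx": 0, "wy": 0, "wz": 0, "gripper": 0},
  {"dx": 0, "dy": 0, "dz": -0.02, "wx": 0, "wy": 0, "wz": 0, "gripper": 0},
  {"dx": 0, "dy": 0, "dz": -0.017, "wx": 0, "wy": 0, "wz": 0, "gripper": 0},
  {"dx": 0, "dy": 0, "dz": 0, "wx": 0, "wy": 0, "wz": 0, "gripper": 0},
  {"dx": 0, "dy": 0, "dz": 0, "wx": 0, "wy": 0, "wz": 0, "gripper": 0},
], force=80)

```text
clock: 4.2
tool_pos: [0.4976, -0.1835, 0.2138]
tcp_rot: [3.141, -0.001, 0.326]
force: [-0.6, 0.1, -1.9]
gripper_width: 0.0245
grip_force: 78.7
```

Run:
```python
from h import *
t=cam("top"); s=cam("scene")
cv2.imwrite("pics/c2.png",cv2.resize(np.hstack([crop(t,(290,206),40,8),crop(s,(266,190),40,8)]),(800,400)))
```

```text
(no output)
```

View pics/c2.png

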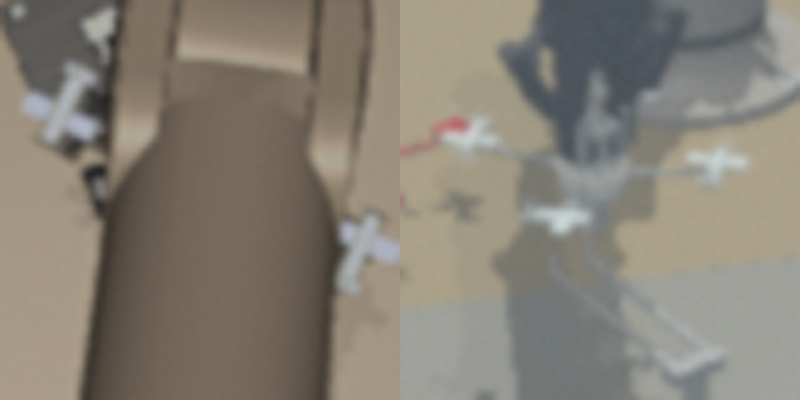

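The scene half shows the rotor hanging level in the gripper, clear of the now empty fork at crop (690,350). Next I carry it over the tower.

move_arm([
  {"dx": 0.0113, "dy": -0.0299, "dz": 0, "wx": 0, "wy": 0, "wz": 0, "gripper": 0},
  {"dx": 0.0113, "dy": -0.0299, "dz": 0, "wx": 0, "wy": 0, "wz": 0, "gripper": 0},
  {"dx": 0.0113, "dy": -0.0299, "dz": 0, "wx": 0, "wy": 0, "wz": 0, "gripper": 0},
  {"dx": 0.0113, "dy": -0.0299, "dz": 0, "wx": 0, "wy": 0, "wz": 0, "gripper": 0},
  {"dx": 0.0113, "dy": -0.0299, "dz": 0, "wx": 0, "wy": 0, "wz": 0, "gripper": 0},
  {"dx": 0.0113, "dy": -0.0299, "dz": 0, "wx": 0, "wy": 0, "wz": 0, "gripper": 0},
  {"dx": 0.0113, "dy": -0.0299, "dz": 0, "wx": 0, "wy": 0, "wz": 0, "gripper": 0},
  {"dx": 0.0113, "dy": -0.0299, "dz": 0, "wx": 0, "wy": 0, "wz": 0, "gripper": 0},
  {"dx": 0.0113, "dy": -0.0299, "dz": 0, "wx": 0, "wy": 0, "wz": 0, "gripper": 0},
  {"dx": 0.0113, "dy": -0.0299, "dz": 0, "wx": 0, "wy": 0, "wz": 0, "gripper": 0},
  {"dx": 0.0113, "dy": -0.0299, "dz": 0, "wx": 0, "wy": 0, "wz": 0, "gripper": 0},
  {"dx": 0.0113, "dy": -0.0299, "dz": 0, "wx": 0, "wy": 0, "wz": 0, "gripper": 0},
])

```text
clock: 5.3
tool_pos: [0.5098, 0.201, 0.2117]
tcp_rot: [3.141, 0.003, 0.326]
force: [0.7, -1.1, -2.2]
gripper_width: 0.0249
grip_force: 78.9
```

move_arm([
  {"dx": 0, "dy": 0, "dz": 0, "wx": 0, "wy": 0, "wz": 0.08, "gripper": 0},
  {"dx": 0, "dy": 0, "dz": 0, "wx": 0, "wy": 0, "wz": 0.075, "gripper": 0},
  {"dx": 0, "dy": 0, "dz": 0, "wx": 0, "wy": 0, "wz": 0, "gripper": 0},
  {"dx": 0, "dy": 0, "dz": 0, "wx": 0, "wy": 0, "wz": 0, "gripper": 0},
  {"dx": 0, "dy": 0, "dz": 0, "wx": 0, "wy": 0, "wz": 0, "gripper": 0},
  {"dx": 0, "dy": 0, "dz": 0, "wx": 0, "wy": 0, "wz": 0, "gripper": 0},
])

```text
clock: 5.8
tool_pos: [0.5106, 0.1993, 0.2128]
tcp_rot: [3.141, 0.001, 0.172]
force: [0.7, 0.1, -1.9]
gripper_width: 0.0247
grip_force: 78.9
```

move_arm([
  {"dx": 0.0008, "dy": -0.0009, "dz": 0.02, "wx": 0, "wy": 0, "wz": 0, "gripper": 0},
  {"dx": 0, "dy": 0, "dz": 0.02, "wx": 0, "wy": 0, "wz": 0, "gripper": 0},
  {"dx": 0, "dy": 0, "dz": 0.011, "wx": 0, "wy": 0, "wz": 0, "gripper": 0},
  {"dx": 0, "dy": 0, "dz": 0, "wx": 0, "wy": 0, "wz": 0, "gripper": 0},
  {"dx": 0, "dy": 0, "dz": 0, "wx": 0, "wy": 0, "wz": 0, "gripper": 0},
  {"dx": 0, "dy": 0, "dz": 0, "wx": 0, "wy": 0, "wz": 0, "gripper": 0},
])

```text
clock: 6.3
tool_pos: [0.512, 0.2012, 0.1632]
tcp_rot: [-3.141, -0.001, 0.171]
force: [-0.0, 0.4, -1.3]
gripper_width: 0.0246
grip_force: 79.0
```

Run:
```python
from h import *
from workcell import arm
q=arm.state(); print(q["tool_pos"],q["tcp_rot"])
s=cam("scene"); t=cam("top")
p=q["tool_pos"]; tip=p-[0,0,.0638]
print("pred tip px",proj(s,tip),"flange",proj(s,tip+[0,0,.04]),"mouth",proj(s,np.array([.5112,.2003,.088])),"top: planes at")
for k in range(4):
    a=q["tcp_rot"][2]+np.pi/4+k*np.pi/2; print(proj(t,tip+[.085*np.cos(a),.085*np.sin(a),.06]),proj(s,tip+[.085*np.cos(a),.085*np.sin(a),.06]))
cv2.imwrite("pics/c3.png",cv2.resize(np.hstack([crop(t,(156,206),40,8),crop(s,(369,190),32,10)]),(800,400)))
```

```text
[0.512  0.2012 0.1632] [-3.1412 -0.0012  0.1712]
pred tip px [370.7758 197.2786] flange [371.8393 187.7798] mouth [370.1535 199.8566] top: planes at
[123.7512 184.8792] [396.3381 187.5473]
[130.8902 227.9031] [377.8281 171.9247]
[174.5371 219.2158] [349.0971 178.4734]
[166.9498 176.3397] [366.5336 194.7746]
```

View pics/c3.png

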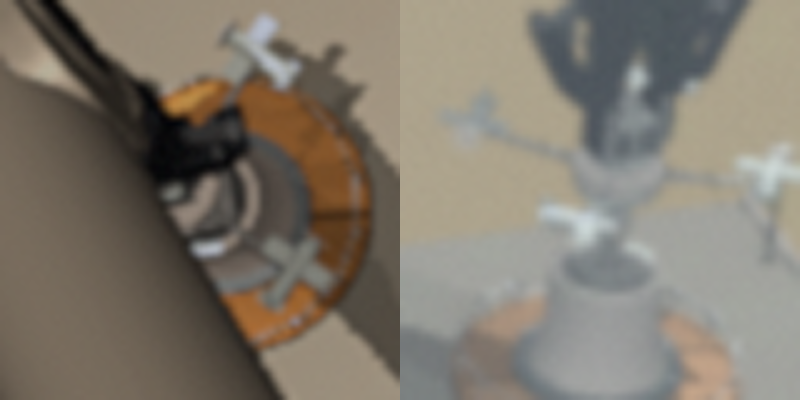

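The top half shows two rotor planes at crop (260,52) and (297,270), that is about pixels (167.5,176) and (175,219.5). The scene half shows the stem hanging just above the tower mouth. I'll measure the plane centroids precisely.

Run:
```python
from h import *
from workcell import arm
q=arm.state(); p=q["tool_pos"]; yaw=q["tcp_rot"][2]; tip=p-[0,0,.0638]
t=cam("top",0); s=cam("scene",0)
hsv=cv2.cvtColor(t["color"],cv2.COLOR_RGB2HSV); P=cloud(t)
m=((P[...,2]>.14)&(P[...,2]<.185)).astype(np.uint8)
def blob(m,c,r=13):
    v,u=np.mgrid[:420,:560]; k=m*(np.hypot(u-c[0],v-c[1])<r); n,l,st,ce=cv2.connectedComponentsWithStats(k.astype(np.uint8)); i=1+np.argmax(st[1:,4]); return ce[i],st[i,4]
pl=[]
for c in ((167,176),(175,219)):
    e,a=blob(m,c); x=plane(t,*e,.1574); pl.append(x); print("depth",e,a,x[:2], np.hypot(*(x-p)[:2]))
    for row in m[int(c[1])-12:int(c[1])+13,int(c[0])-12:int(c[0])+13]: print("".join(".#"[k] for k in row))
d=pl[0]-pl[1]; mid=(pl[0]+pl[1])/2; L=np.hypot(*d[:2]); n=np.array([-d[1],d[0]])/L
print("sep",L,"axis est",mid[:2]+n*.0601,mid[:2]-n*.0601,"dir",np.degrees(np.arctan2(d[1],d[0])),"yaw",np.degrees(yaw))
# scene: stem columns between flange and tower
g=cv2.cvtColor(s["color"],cv2.COLOR_RGB2GRAY)
for v in range(184,206): print(v,g[v,355:388])
```

```text
depth [166.8134 176.9776] 134 [0.5801 0.153 ] 0.08329210433720478
.........................
.........................
.........................
.........................
.........................
..............#..........
........#....###.........
.......##...#####........
......####.######........
.....###########.........
.....##########..........
.....#.#######...........
........########.........
........#########........
.......#####.#######.....
.......###############...
......######..#######....
......#####.....#####....
........###......###.....
........##.......##......
.......##................
.......##................
......##.................
.........................
.........................
depth [173.8281 219.4219] 128 [0.4627 0.1341] 0.08347578438712555
.........................
.........................
.........................
.........................
#........................
###......................
.###....#......#.........
...###.###....####.......
....########.####.#......
......###########........
.......##########........
........########.........
......
[... 2797 characters left out ...]
 162]
201 [161 162 161 163 162 155 152 148 133 122 120 126 128 129 129 130 129 131
 131 132 134 139 151 161 165 164 163 163 163 162 163 162 162]
202 [161 159 161 161 160 151 147 149 140 130 121 122 126 129 131 131 128 129
 130 128 129 138 151 162 165 164 163 162 162 161 162 162 162]
203 [160 155 160 165 162 150 142 145 146 142 135 129 129 130 130 130 128 127
 129 130 135 147 157 160 161 162 164 164 162 162 162 162 163]
204 [158 156 165 169 165 151 139 140 147 148 151 151 147 143 140 137 137 137
 140 144 150 155 154 149 151 152 161 162 163 161 161 163 162]
205 [152 156 161 163 158 145 137 141 143 149 152 156 156 155 156 156 156 157
 156 155 153 153 148 147 150 150 153 158 162 164 162 162 163]
```

move_arm([
  {"dx": -0.0009, "dy": 0.0008, "dz": 0.004, "wx": 0, "wy": 0, "wz": 0, "gripper": 0},
  {"dx": 0, "dy": 0, "dz": 0.004, "wx": 0, "wy": 0, "wz": 0, "gripper": 0},
  {"dx": 0, "dy": 0, "dz": 0.002, "wx": 0, "wy": 0, "wz": 0, "gripper": 0},
  {"dx": 0, "dy": 0, "dz": 0.002, "wx": 0, "wy": 0, "wz": 0, "gripper": 0},
  {"dx": 0, "dy": 0, "dz": 0, "wx": 0, "wy": 0, "wz": 0, "gripper": 0},
  {"dx": 0, "dy": 0, "dz": 0, "wx": 0, "wy": 0, "wz": 0, "gripper": 0},
])

```text
clock: 6.9
tool_pos: [0.5106, 0.2001, 0.1501]
tcp_rot: [3.142, 0.0, 0.171]
force: [0.3, 0.1, -2.2]
gripper_width: 0.0247
grip_force: 79.0
```

move_arm([
  {"dx": 0, "dy": 0, "dz": 0.0015, "wx": 0, "wy": 0, "wz": 0, "gripper": 0},
  {"dx": 0, "dy": 0, "dz": 0.0015, "wx": 0, "wy": 0, "wz": 0, "gripper": 0},
  {"dx": 0, "dy": 0, "dz": 0.001, "wx": 0, "wy": 0, "wz": 0, "gripper": 0},
  {"dx": 0, "dy": 0, "dz": 0, "wx": 0, "wy": 0, "wz": 0, "gripper": 0},
  {"dx": 0, "dy": 0, "dz": 0, "wx": 0, "wy": 0, "wz": 0, "gripper": 0},
])

```text
clock: 7.32
tool_pos: [0.5107, 0.2001, 0.1463]
tcp_rot: [-3.142, -0.0, 0.171]
force: [1.0, -0.2, -2.3]
gripper_width: 0.025
grip_force: 79.0
```

move_arm([
  {"dx": 0, "dy": 0, "dz": 0.0015, "wx": 0, "wy": 0, "wz": 0, "gripper": 0},
  {"dx": 0, "dy": 0, "dz": 0.0015, "wx": 0, "wy": 0, "wz": 0, "gripper": 0},
  {"dx": 0, "dy": 0, "dz": 0.001, "wx": 0, "wy": 0, "wz": 0, "gripper": 0},
  {"dx": 0, "dy": 0, "dz": 0, "wx": 0, "wy": 0, "wz": 0, "gripper": 0},
  {"dx": 0, "dy": 0, "dz": 0, "wx": 0, "wy": 0, "wz": 0, "gripper": 0},
])

```text
clock: 7.73
tool_pos: [0.511, 0.2004, 0.1423]
tcp_rot: [-3.141, -0.001, 0.171]
force: [1.6, 1.2, -3.3]
gripper_width: 0.0245
grip_force: 78.9
```

move_arm([
  {"dx": 0, "dy": 0, "dz": 0.0015, "wx": 0, "wy": 0, "wz": 0, "gripper": 0},
  {"dx": 0, "dy": 0, "dz": 0.0015, "wx": 0, "wy": 0, "wz": 0, "gripper": 0},
  {"dx": 0, "dy": 0, "dz": 0.001, "wx": 0, "wy": 0, "wz": 0, "gripper": 0},
  {"dx": 0, "dy": 0, "dz": 0, "wx": 0, "wy": 0, "wz": 0, "gripper": 0},
  {"dx": 0, "dy": 0, "dz": 0, "wx": 0, "wy": 0, "wz": 0, "gripper": 0},
])

```text
clock: 8.15
tool_pos: [0.5111, 0.2004, 0.1383]
tcp_rot: [-3.141, -0.001, 0.171]
force: [2.2, 2.2, -2.2]
gripper_width: 0.0246
grip_force: 78.9
```

Run:
```python
from workcell import arm
q=arm.state(); print(q["force"],q["ft_torque"],q["tool_pos"],q["tcp_rot"])
```

```text
[ 2.23414345  2.22085229 -2.17614342] [ 0.72797039 -0.88010593 -0.02629957] [0.51108504 0.20037454 0.13834544] [-3.14105718e+00 -9.81056269e-04  1.71260697e-01]
```

move_arm([
  {"dx": 0.0007, "dy": -0.0005, "dz": 0.001, "wx": 0, "wy": 0, "wz": 0, "gripper": 0},
  {"dx": 0, "dy": 0, "dz": 0.002, "wx": 0, "wy": 0, "wz": 0, "gripper": 0},
  {"dx": 0, "dy": 0, "dz": 0.002, "wx": 0, "wy": 0, "wz": 0, "gripper": 0},
  {"dx": 0, "dy": 0, "dz": 0.001, "wx": 0, "wy": 0, "wz": 0, "gripper": 0},
  {"dx": 0, "dy": 0, "dz": 0, "wx": 0, "wy": 0, "wz": 0, "gripper": 0},
  {"dx": 0, "dy": 0, "dz": 0, "wx": 0, "wy": 0, "wz": 0, "gripper": 0},
])

```text
clock: 8.65
tool_pos: [0.5112, 0.2006, 0.132]
tcp_rot: [-3.142, 0.0, 0.171]
force: [2.9, 2.8, -4.1]
gripper_width: 0.0246
grip_force: 78.9
```

Run:
```python
from workcell import arm
q=arm.state(); print(q["force"],q["ft_torque"],q["tool_pos"],q["tcp_rot"])
```

```text
[ 2.92247733  2.77330334 -4.07916079] [ 0.48463367 -0.86785684 -0.04279995] [0.51121269 0.20061116 0.13199047] [-3.14156309e+00  1.70704449e-04  1.71255273e-01]
```

move_arm([
  {"dx": 0.001, "dy": -0.0007, "dz": 0, "wx": 0, "wy": 0, "wz": 0, "gripper": 0},
  {"dx": 0, "dy": 0, "dz": 0.002, "wx": 0, "wy": 0, "wz": 0, "gripper": 0},
  {"dx": 0, "dy": 0, "dz": 0.002, "wx": 0, "wy": 0, "wz": 0, "gripper": 0},
  {"dx": 0, "dy": 0, "dz": 0.002, "wx": 0, "wy": 0, "wz": 0, "gripper": 0},
  {"dx": 0, "dy": 0, "dz": 0, "wx": 0, "wy": 0, "wz": 0, "gripper": 0},
  {"dx": 0, "dy": 0, "dz": 0, "wx": 0, "wy": 0, "wz": 0, "gripper": 0},
])

```text
clock: 9.15
tool_pos: [0.5117, 0.2012, 0.1259]
tcp_rot: [3.141, 0.001, 0.171]
force: [-0.1, 0.1, -0.7]
gripper_width: 0.0248
grip_force: 79.1
```

Run:
```python
from workcell import arm
q=arm.state(); print(q["force"],q["ft_torque"],q["tool_pos"],q["tcp_rot"])
```

```text
[-0.07778776  0.14008975 -0.67335803] [ 0.00270134 -0.00891886  0.03521015] [0.51170157 0.20122261 0.12593721] [3.14116955e+00 1.11532202e-03 1.71125881e-01]
```

Lateral force is gone, so the stem is centred. Now down onto the spring, with a stronger grip.

move_arm([
  {"dx": 0, "dy": 0, "dz": 0.002, "wx": 0, "wy": 0, "wz": 0, "gripper": 0},
  {"dx": 0, "dy": 0, "dz": 0.002, "wx": 0, "wy": 0, "wz": 0, "gripper": 0},
  {"dx": 0, "dy": 0, "dz": 0.002, "wx": 0, "wy": 0, "wz": 0, "gripper": 0},
  {"dx": 0, "dy": 0, "dz": 0.002, "wx": 0, "wy": 0, "wz": 0, "gripper": 0},
  {"dx": 0, "dy": 0, "dz": 0.002, "wx": 0, "wy": 0, "wz": 0, "gripper": 0},
  {"dx": 0, "dy": 0, "dz": 0, "wx": 0, "wy": 0, "wz": 0, "gripper": 0},
  {"dx": 0, "dy": 0, "dz": 0, "wx": 0, "wy": 0, "wz": 0, "gripper": 0},
], force=100)

```text
clock: 9.73
tool_pos: [0.5123, 0.2016, 0.1165]
tcp_rot: [3.142, -0.0, 0.171]
force: [-0.5, -1.3, 5.7]
gripper_width: 0.0246
grip_force: 102.5
```

move_arm([
  {"dx": -0.0003, "dy": 0.0003, "dz": 0.0015, "wx": 0, "wy": 0, "wz": 0, "gripper": 0},
  {"dx": 0, "dy": 0, "dz": 0.0015, "wx": 0, "wy": 0, "wz": 0, "gripper": 0},
  {"dx": 0, "dy": 0, "dz": 0.001, "wx": 0, "wy": 0, "wz": 0, "gripper": 0},
  {"dx": 0, "dy": 0, "dz": 0, "wx": 0, "wy": 0, "wz": 0, "gripper": 0},
  {"dx": 0, "dy": 0, "dz": 0, "wx": 0, "wy": 0, "wz": 0, "gripper": 0},
  {"dx": 0, "dy": 0, "dz": 0, "wx": 0, "wy": 0, "wz": 0, "gripper": 0},
])

```text
clock: 10.23
tool_pos: [0.5122, 0.2015, 0.1126]
tcp_rot: [-3.141, -0.001, 0.171]
force: [-1.0, -0.6, 6.5]
gripper_width: 0.0247
grip_force: 102.6
```

move_arm([
  {"dx": 0, "dy": 0, "dz": 0.001, "wx": 0, "wy": 0, "wz": 0, "gripper": 0},
  {"dx": 0, "dy": 0, "dz": 0.0005, "wx": 0, "wy": 0, "wz": 0, "gripper": 0},
  {"dx": 0, "dy": 0, "dz": 0, "wx": 0, "wy": 0, "wz": 0, "gripper": 0},
  {"dx": 0, "dy": 0, "dz": 0, "wx": 0, "wy": 0, "wz": 0, "gripper": 0},
])

```text
clock: 10.57
tool_pos: [0.5123, 0.2016, 0.1121]
tcp_rot: [-3.142, -0.001, 0.171]
force: [-3.3, -1.4, 14.8]
gripper_width: 0.0245
grip_force: 103.8
```

move_arm([
  {"dx": 0, "dy": 0, "dz": 0.001, "wx": 0, "wy": 0, "wz": 0, "gripper": 0},
  {"dx": 0, "dy": 0, "dz": 0, "wx": 0, "wy": 0, "wz": 0, "gripper": 0},
  {"dx": 0, "dy": 0, "dz": 0, "wx": 0, "wy": 0, "wz": 0, "gripper": 0},
  {"dx": 0, "dy": 0, "dz": 0, "wx": 0, "wy": 0, "wz": 0, "gripper": 0},
  {"dx": 0, "dy": 0, "dz": 0, "wx": 0, "wy": 0, "wz": 0, "gripper": 0},
  {"dx": 0, "dy": 0, "dz": 0, "wx": 0, "wy": 0, "wz": 0, "gripper": 0},
])

```text
clock: 11.07
tool_pos: [0.5124, 0.2016, 0.112]
tcp_rot: [3.141, -0.002, 0.171]
force: [-6.9, -2.7, 23.8]
gripper_width: 0.0242
grip_force: 105.0
```

Run:
```python
from h import *
from workcell import arm
q=arm.state(); print(q["force"],q["ft_torque"],q["tool_pos"],q["tcp_rot"])
t=cam("top"); s=cam("scene"); P=cloud(s)
for n,d,c in (("s",s,(370,190)),("t",t,(156,206))):
    P=cloud(d); m=(P[...,2]>.07)&(np.hypot(P[...,0]-.512,P[...,1]-.2015)<.11)&(np.hypot(P[...,0]-.512,P[...,1]-.2015)>.07)&(P[...,2]<.14)
    print(n,m.sum(),np.median(P[m][:,2]))
    A=np.c_[P[m][:,:2]-[.512,.2015],np.ones(m.sum())]; print("tilt plane",np.linalg.lstsq(A,P[m][:,2],rcond=None)[0])
cv2.imwrite("pics/c4.png",cv2.resize(np.hstack([crop(t,(156,206),40,8),crop(s,(369,195),32,10)]),(800,400)))
```

```text
[-6.9105 -2.6839 23.7866] [-0.8295  1.5905 -0.0267] [0.5124 0.2016 0.112 ] [ 3.1413 -0.0017  0.1711]
s 0 nan
tilt plane [0. 0. 0.]
t 216 0.11721907076221505
tilt plane [ 0.0009 -0.0176  0.1163]
  return _methods._mean(a, axis=axis, dtype=dtype,
  ret = ret.dtype.type(ret / rcount)
```

View pics/c4.png

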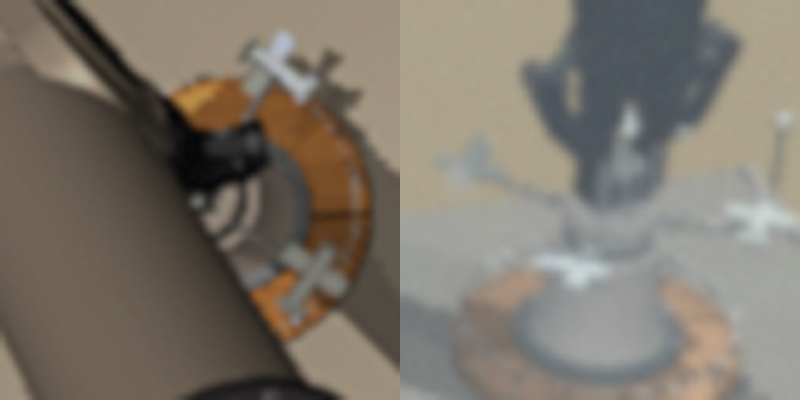

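Run:
```python
from h import *
t=cam("top",0); P=cloud(t); v,u=np.mgrid[:420,:560]
tip=np.array([.512,.2012,.048]); 
for k in range(4):
    a=.1712+np.pi/4+k*np.pi/2
    pr=proj(t,tip+[.085*np.cos(a),.085*np.sin(a),.058]); m=(np.hypot(u-pr[0],v-pr[1])<9)&(P[...,2]>.06)&(P[...,2]<.15)
    print(pr,m.sum(),np.percentile(P[m][:,2],[10,25,50,75,90]) if m.sum() else "")
m=(np.hypot(P[...,0]-.512,P[...,1]-.2015)<.03)&(P[...,2]>.08)&(P[...,2]<.2); print("hub zone",np.sort((P[m][:,2]*1000).astype(int)))
```

```text
[129.42   187.7632] 0 
[136.3438 229.1717] 0 
[178.3172 220.8146] 113 [0.112  0.1151 0.1172 0.1201 0.1221]
[170.9788 179.5429] 119 [0.1121 0.1147 0.1171 0.1197 0.1221]
hub zone [ 83  83  84  96  96  96  97  97  97  99  99 100 100 100 100 101 101 102
 102 103 103 104 104 104 104 104 105 105 105 105 106 106 106 106 106 106
 107 107 107 107 108 108 109 110 110 110 110 111 112 116 122 124 124 125
 125 126 128 128 131 131 131 133 134 135 136 139 139 140 141 142 144 158
 160 160 163 167 167 169 173 173 175 177 178 178 181 183 185 185 190 195
 197]
```

move_arm([
  {"dx": -0.0008, "dy": 0.0002, "dz": 0, "wx": 0, "wy": 0, "wz": 0, "gripper": 0},
  {"dx": 0, "dy": 0, "dz": 0, "wx": 0, "wy": 0, "wz": 0, "gripper": 0},
  {"dx": 0, "dy": 0, "dz": 0, "wx": 0, "wy": 0, "wz": 0, "gripper": 0},
  {"dx": 0, "dy": 0, "dz": 0, "wx": 0, "wy": 0, "wz": 0, "gripper": 0},
  {"dx": 0, "dy": 0, "dz": 0, "wx": 0, "wy": 0, "wz": 0, "gripper": 0},
])

```text
clock: 11.58
tool_pos: [0.5124, 0.2016, 0.1121]
tcp_rot: [-3.141, -0.003, 0.171]
force: [-3.8, -1.5, 20.1]
gripper_width: 0.024
grip_force: 104.4
```

Run:
```python
from workcell import arm
q=arm.state(); print(q["force"],q["ft_torque"],q["tool_pos"],q["tcp_rot"])
```

```text
[-3.81383028 -1.52109532 20.05949909] [-0.67929957  1.0778613  -0.06221865] [0.51235012 0.20156086 0.11207314] [-3.14129880e+00 -3.11159891e-03  1.71049187e-01]
```

move_arm([
  {"dx": -0.0003, "dy": 0.0001, "dz": 0, "wx": -0.0015, "wy": -0.0045, "wz": 0, "gripper": 0},
  {"dx": 0, "dy": 0, "dz": 0, "wx": 0, "wy": 0, "wz": 0, "gripper": 0},
  {"dx": 0, "dy": 0, "dz": 0, "wx": 0, "wy": 0, "wz": 0, "gripper": 0},
  {"dx": 0, "dy": 0, "dz": 0, "wx": 0, "wy": 0, "wz": 0, "gripper": 0},
  {"dx": 0, "dy": 0, "dz": 0, "wx": 0, "wy": 0, "wz": 0, "gripper": 0},
])

```text
clock: 12.0
tool_pos: [0.5123, 0.2016, 0.1121]
tcp_rot: [3.141, 0.001, 0.171]
force: [-3.9, -1.4, 20.0]
gripper_width: 0.0244
grip_force: 104.3
```

Run:
```python
from workcell import arm
q=arm.state(); print(q["force"],q["ft_torque"],q["tool_pos"],q["tcp_rot"])
```

```text
[-3.91366438 -1.4445433  20.03523272] [-0.49416658  0.82943739 -0.07655224] [0.51232698 0.20164445 0.11206064] [3.14076424e+00 7.53123085e-04 1.71063851e-01]
```

move_arm([
  {"dx": -0.0008, "dy": 0.0002, "dz": 0.0006, "wx": 0, "wy": 0, "wz": 0, "gripper": 0},
  {"dx": 0, "dy": 0, "dz": 0, "wx": 0, "wy": 0, "wz": 0, "gripper": 0},
  {"dx": 0, "dy": 0, "dz": 0, "wx": 0, "wy": 0, "wz": 0, "gripper": 0},
  {"dx": 0, "dy": 0, "dz": 0, "wx": 0, "wy": 0, "wz": 0, "gripper": 0},
  {"dx": 0, "dy": 0, "dz": 0, "wx": 0, "wy": 0, "wz": 0, "gripper": 0},
  {"dx": 0, "dy": 0, "dz": 0, "wx": 0, "wy": 0, "wz": 0, "gripper": 0},
])

```text
clock: 12.5
tool_pos: [0.5123, 0.2016, 0.112]
tcp_rot: [3.141, -0.001, 0.171]
force: [-3.2, -0.6, 22.0]
gripper_width: 0.0242
grip_force: 105.1
```

Run:
```python
from workcell import arm
q=arm.state(); print(q["force"],q["ft_torque"],q["tool_pos"],q["tcp_rot"],q["gripper_width"])
```

```text
[-3.16904184 -0.6463932  22.00023431] [-0.48556235  0.67892406 -0.04449345] [0.51228291 0.20158922 0.11201602] [ 3.14110231e+00 -7.77014969e-04  1.71044559e-01] 0.024206639722332498
```

```bash
python3 -c "
from workcell import arm
print(arm.close_job())"
```

```text
the job is handed in; nothing more can be done
None
```

The rotor's splines meshed and it is pushed down hard against the drive boss, still gripped (about 105 N) and pressed with about 22 N; arm height and camera depth both put it fully home, and I handed the job in at about 12.5 s.

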